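# Shift the decorating wheel into its green speed

## Task

The decorating wheel stands in park. Push its gear lever with the fingers, without gripping it or forcing it, out of the park slot, through the H-gate and all the way into the slot marked by the green disc, running it into none of the other coloured slots on the way. Leave the mug, jar, bowl and brush where they are, and come clear of the lever when it is in.

Things in the scene. Friction and masses are not known exactly. Their poses are not given: they have to be found in the camera images.
- wheel: Powered decorating wheel, a blue machine fixed to the bench. All sizes in mm, in its own x, y axes. Origin at bench level under the centre of its gear gate, z up. Gearbox 150 x 150 centred on the origin, flat aluminium gate plate on top, upper face at z = 110. Steel wheel head, diameter 220, top at z = 110, centred at x = 0, y = +215.
- gate (a point): Centre of the gate, on the plate's upper face. Cut-out: cross channel along the wheel's y (x -10 to 10); side columns at y = +34 and -34, 20 wide, slots to x = +44 and -44 (four coloured slots); park slot at y = 0, 20 wide, on the -x side only, white mark at its end. The lever cannot cross the plate between the slots (corner radius 6 to 7); pushed to +x out of park it stops in the channel.
- pivot (a point): Point about which the lever tilts, like a car's gear stick: x = 0, y = 0, z = 30 in the wheel's frame, inside the gearbox. The lever's steel stem, diameter 12, stands up from here through the gate. It stays where it is left; 1.5 to 2 N at the grip moves it; the end stops are hard.
- lever_grip: Black round grip of the gear lever, diameter 26; origin at its middle, 135 from the pivot (z = 165 when upright); its z axis points up along the lever; the grip reaches 25 below and 30 above the origin along it. The stem below belongs to this body too.
- select (a joint): Lean of the lever to the wheel's +y (positive) or -y, rad, end stops at -0.4 and 0.4. 0 = park column; 0.36 to 0.4 either way = in line with a side column. With shift s, the grip's middle is at x = 135 sin(s), y = 135 sin(select) cos(s), z = 30 + 135 cos(select) cos(s) in the wheel's frame.
- shift (a joint): Lean of the lever to the wheel's +x (positive) or -x, rad, end stops at -0.4 and 0.4. -0.05 to 0.05 = in the cross channel; near 0.4 or -0.4 = fully in a slot. It starts in park at -0.22 to -0.38.
- disc_green: Green enamel disc, diameter 20, 3 thick, fixed flat on the gate plate (origin at its underside, on the plate) just beyond the outer end of one of the four corner slots, which it marks: in the wheel's frame it lies at x = +58 or -58, y = +34 or -34. The four colours are swapped between the four places from start to start.
- disc_yellow: Yellow enamel disc, diameter 20, 3 thick, fixed flat on the gate plate (origin at its underside, on the plate) just beyond the outer end of one of the four corner slots, which it marks: in the wheel's frame it lies at x = +58 or -58, y = +34 or -34. The four colours are swapped between the four places from start to start.
- disc_blue: Blue enamel disc, diameter 20, 3 thick, fixed flat on the gate plate (origin at its underside, on the plate) just beyond the outer end of one of the four corner slots, which it marks: in the wheel's frame it lies at x = +58 or -58, y = +34 or -34. The four colours are swapped between the four places from start to start.
- disc_red: Red enamel disc, diameter 20, 3 thick, fixed flat on the gate plate (origin at its underside, on the plate) just beyond the outer end of one of the four corner slots, which it marks: in the wheel's frame it lies at x = +58 or -58, y = +34 or -34. The four colours are swapped between the four places from start to start.
- mug: Terracotta mug, diameter 76, 85 high, standing loose on the wheel head; origin at the centre of its underside. Not to be moved.
- glaze_jar: Closed green glass jar with a white cap, diameter 68, 95 high, loose on the bench on the wheel's -y side; origin at the centre of its underside. Not to be moved.
- bowl: White bowl, diameter 110, 50 high, loose on the bench beyond the gearbox; origin at the centre of its underside. Not to be moved.
- brush: Flat brush with a wooden handle, about 180 long and 20 high, lying loose on the bench on the near side of the wheel head. Not to be moved.

How it is judged:
At the end, for the whole second after the job is handed in: The lever rests in the slot marked by the green disc (grip's middle within 35 mm of that disc, seen from above), pushed in to 0.32 rad or more of its 0.4 rad shift and leaning at least 0.3 rad to that side ((value of joint select above 0.3 rad or value of joint select below -0.3 rad) and (value of joint shift above 0.32 rad or value of joint shift below -0.32 rad) and horizontal distance between lever_grip and disc_green below 0.035 m and velocity of joint select between -0.1 and 0.1 rad/s and velocity of joint shift between -0.1 and 0.1 rad/s); the robot touches nothing.
It fails at once if the lever was run into the yellow, blue or red slot ((value of joint select above 0.25 rad or value of joint select below -0.25 rad) and (horizontal distance between lever_grip and disc_yellow below 0.035 m or horizontal distance between lever_grip and disc_blue below 0.035 m or horizontal distance between lever_grip and disc_red below 0.035 m)).
It fails at once if the lever was gripped or forced (more than 35 N of finger force on it) (contact force between the fingers and lever_grip above 35 N).
It fails at once if the mug, jar, bowl or brush was moved by more than 20 mm (distance of any of mug, glaze_jar, bowl, brush from where it was at the start of the episode above 0.02 m).
It also fails if it takes over 64 s, if anything falls off the work surface, if the arm or the gripper's body presses on something with over 40 N, if the wrist force passes 120 N, or if a joint passes its speed limit or range.

## Robot

A 7-joint arm with a two-finger parallel gripper is mounted at the origin on the work surface. World frame = base frame: x ahead of the robot, y to its left, z up, the work surface at z = 0. Lengths are in m, angles in rad, forces in N, time in s.
With the tool pointing down it reaches from about 0.4 to 0.9 m from the base axis. Payload 5.5 kg.
Tool frame: the origin (TCP) lies between the finger pads; the fingertips stand 22 mm ahead of it and the grasp point (between the pads) lies 3 mm ahead of it (bot.tip_extent is the distance from the TCP to the fingertips, in m); x points along the fingers, y is the direction in which the jaws open and shut, and the axes are right-handed (so a half turn about x gives the same grasp; the last joint's range is limited). The gripper opens to 92 mm and grips with 3 to 60 N. Pads are 19 mm wide; open, the fingers measure 130 mm over their backs; the gripper's body (75 mm by 190 mm) begins 47 mm behind the grasp point.
Start: joints at [1.606, 0.501, -0.427, 1.55, 0.221, 1.138, -0.21], TCP at [0.147, -0.633, 0.249] pointing down, gripper open.
Joint ranges: [-2.88, 2.88], [-0.31, 2.03], [-1.54, 1.56], [0.2, 2.42], [-1.41, 4.55], [0.19, 2.02], [-2.57, 2.57]. Speed limits (rad/s): [2.57, 2.57, 3.14, 3.14, 3.14, 3.14, 3.14].

## Interface

Orientations are given as a unit quaternion [w, x, y, z].
In Python, from bench import bot, gripper_to, kin, readout, capture gives the robot as it stands. Calls block until the motion is done:
- bot.goto(position, orientation): joint-space move of the TCP to a pose.
- bot.line_to(position, rot=None, v=0.15, f_stop=None): straight line of the TCP; rot=None keeps the orientation; v is the mean speed in m/s. With f_stop (N) it stops when the force on the tool has changed by that much, and returns True; else False.
- bot.goto_joints(angles): joint-space move.
- gripper_to(opening, grip_force=None): finger opening in m; grip_force is the grip in N (None keeps the last); returns when the fingers have stopped.
- bot.sleep(seconds).
- kin.inverse_kinematics(position, orientation): joint angles nearest the present ones, or None.
- readout.get_obs(): the state.
- capture(name): name is "scene" or "top"; returns a dict with "image" (384x512x3 uint8, red, green, blue), "range_z" (384x512 float32, m along the optical axis (not along the pixel's ray), 0 where there is no reading), "intrinsics" (3x3 intrinsics, pixels), "view" (4x4, takes a point from world to camera coordinates). Camera axes: x right, y down, z forward; pixel columns grow to the right and rows downward; lengths in m; the calibration is good to about 2 mm. A picture is of the moment at which its call begins.
A pose or a line that the arm cannot do raises bot.Unreachable and nothing moves.
- bot.sign_off(): hands the job in, once; it reports no verdict.
The state is a dict: "t": time; "q": joint angles; "joint_vel": joint speeds; "tau": joint torques, N m; "ee_pos": TCP position; "orientation": TCP orientation; "force": force on the tool from outside, world axes, zero at the start; "torque": the same for the moment, N m; "gripper_width": finger opening in m.
Only numpy, scipy, OpenCV 4.12 (cv2) and the standard library are available. Lean on these libraries where they do the work, as an engineer would, in place of code of your own. Each camera call takes 0.05 s, during which the arm holds its last target. There are 200 camera calls.

## Working session

There is one attempt and no reset: what is moved stays moved. The work goes in short steps, each a Python script; the robot and the scene stay as the last script left them, time stands still between calls to the robot, and variables do not carry over. Pictures are saved under pics/ and viewed, about 8 in all and at most 12, crops included, and the job is handed in when it is done.

```bash
ls; mkdir -p pics; python3 - <<'E'
from bench import bot, gripper_to, kin, readout, capture
import cv2,numpy as np
for n in ("scene","top"):
    c=capture(n); np.savez(f"pics/{n}0.npz",**c)
    cv2.imwrite(f"pics/{n}0.png",c["image"][:,:,::-1]); print(n,c["intrinsics"].tolist(),np.round(c["view"],3).tolist())
o=readout.get_obs(); print({k:np.round(v,3) for k,v in o.items()}, bot.tip_extent)
a=[cv2.imread(f"pics/{n}0.png") for n in ("scene","top")]
cv2.imwrite("pics/both0.png",cv2.resize(np.vstack(a),None,fx=.78,fy=.78))
E
```

```text
pics
scene [[399.7731757399421, 0.0, 253.65866249308826], [0.0, 399.7731757399421, 192.88967134738797], [0.0, 0.0, 1.0]] [[0.617, 0.787, 0.006, -0.341], [0.665, -0.518, -0.539, -0.308], [-0.421, 0.337, -0.842, 1.091], [0.0, 0.0, 0.0, 1.0]]
top [[387.88420902125443, 0.0, 244.3137110750138], [0.0, 387.88420902125443, 196.99480461517197], [0.0, 0.0, 1.0]] [[0.087, -0.996, -0.004, -0.034], [-0.969, -0.084, -0.233, 0.591], [0.231, 0.024, -0.973, 0.798], [0.0, 0.0, 0.0, 1.0]]
{'t': np.float64(0.1), 'q': array([ 1.606,  0.502, -0.427,  1.551,  0.221,  1.138, -0.21 ]), 'joint_vel': array([ 0.001, -0.001, -0.001, -0.002, -0.001, -0.001,  0.001]), 'tau': array([-1.2000e-02, -5.6787e+01, -5.8390e+00, -2.7991e+01, -6.9000e-02,
        2.4000e-02,  0.0000e+00]), 'ee_pos': array([ 0.147, -0.633,  0.248]), 'orientation': array([-0.08 , -0.702, -0.081,  0.703]), 'force': array([-0.224, -0.698,  0.019]), 'torque': array([-0.04 ,  0.046, -0.023]), 'gripper_width': np.float64(0.092)} 0.022
```

View pics/both0.png

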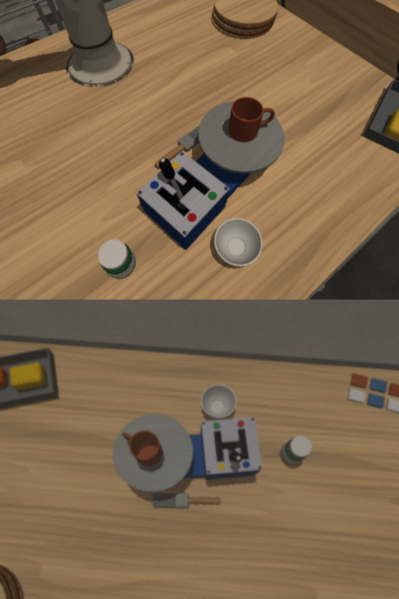

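The two views (scene above, top below, at 0.78 scale) show the gearbox at about (231,447) in the top half, with the wheel head to its left. The green disc is at (217,427), on the far (+x) and head (+y) side. The lever leans toward the robot, in park. Next I locate the discs and the grip.

```bash
cat > h.py <<'E'
import cv2,numpy as np
def ray(c,u,v):
    R,t=c["view"][:3,:3],c["view"][:3,3]; d=R.T@np.linalg.inv(c["intrinsics"])@[u,v,1]; return -R.T@t,d
def onplane(c,u,v,z): o,d=ray(c,u,v); return o+d*(z-o[2])/d[2]
def tri(c1,p1,c2,p2):
    A=np.zeros((3,3));b=np.zeros(3)
    for c,p in((c1,p1),(c2,p2)):
        o,d=ray(c,*p); d/=np.linalg.norm(d); M=np.eye(3)-np.outer(d,d);A+=M;b+=M@o
    return np.linalg.solve(A,b)
H={"red":(172,8),"yellow":(25,6),"green":(72,14),"blue":(112,10)}
def blobs(c,col,box,amin=15,amax=200):
    hsv=cv2.cvtColor(c["image"],cv2.COLOR_RGB2HSV).astype(int); h,w=H[col]
    dh=np.abs((hsv[...,0]-h+90)%180-90); m=((dh<=w)&(hsv[...,1]>120)&(hsv[...,2]>70)).astype(np.uint8)
    k=np.zeros_like(m);x0,x1,y0,y1=box;k[y0:y1,x0:x1]=1;m*=k
    n,_,s,ce=cv2.connectedComponentsWithStats(m); return [(ce[i].round(1),s[i,4]) for i in range(1,n) if amin<=s[i,4]<=amax]
E
python3 - <<'E'
from h import *
S=dict(np.load("pics/scene0.npz"));T=dict(np.load("pics/top0.npz"))
for col in H:
    for n,c,b in(("scene",S,(170,300,185,320)),("top",T,(250,340,145,235))):
        print(col,n,[(p,a,onplane(c,*p,.113).round(4)) for p,a in blobs(c,col,b)])
a=cv2.resize(S["image"][180:320,170:310],(560,560),interpolation=cv2.INTER_CUBIC);b=cv2.resize(T["image"][140:240,250:340],(504,560),interpolation=cv2.INTER_CUBIC)
cv2.imwrite("pics/crop.png",cv2.resize(np.hstack([a,b]),None,fx=.75,fy=.75)[:,:,::-1])
E
```

```text
red scene []
red top []
yellow scene [(array([224.5, 211.9]), np.int32(71), array([ 0.5537, -0.07  ,  0.113 ]))]
yellow top [(array([283.3, 213.7]), np.int32(52), array([ 0.5522, -0.0691,  0.113 ]))]
green scene [(array([271.8, 250.7]), np.int32(71), array([ 0.6678, -0.0506,  0.113 ]))]
green top []
blue scene [(array([197.6, 236.5]), np.int32(73), array([ 0.5652, -0.1374,  0.113 ])), (array([294.7, 238.5]), np.int32(73), array([ 0.6746, -0.0035,  0.113 ]))]
blue top [(array([315.2, 211.1]), np.int32(32), array([ 0.5635, -0.1355,  0.113 ]))]
```

View pics/crop.png

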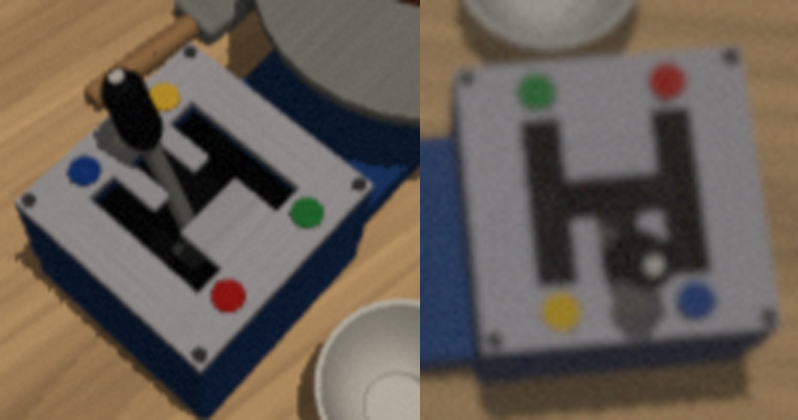

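The crop shows the H-gate clearly. Scene crop positions: green (307,213), red (228,296), yellow (165,97), blue (84,171). The grip cap's white dot is at (117,76) in the scene crop and (654,265) in the top crop. Next I triangulate these and fit the wheel frame.

```bash
python3 - <<'E'
from h import *
S=dict(np.load("pics/scene0.npz"));T=dict(np.load("pics/top0.npz"))
sc=lambda u,v:(170+u/3-.3,180+v/3-.3); tc=lambda u,v:(250+(u-420)/4.2-.3,140+v/4.2-.3)
P={"green":((271.8,250.7),tc(537,91),(58,34)),"red":(sc(228,296),tc(667,82),(58,-34)),"yellow":((224.5,211.9),(283.3,213.7),(-58,34)),"blue":((197.6,236.5),(315.2,211.1),(-58,-34))}
W=[];M=[]
for k,(a,b,m) in P.items():
    p=tri(S,a,T,b); q=(onplane(S,*a,.113)+onplane(T,*b,.113))/2; print(k,p.round(4),q.round(4)); W.append(q[:2]);M.append(np.array(m)/1000)
W=np.array(W);M=np.array(M); c=W.mean(0); U,D,V=np.linalg.svd((W-c).T@M); R=U@np.diag([1,np.linalg.det(U@V)])@V
print("centre",c,"yaw",np.arctan2(R[1,0],R[0,0]),"scale",D.sum()/(M**2).sum(),"res",(W-c-M@R.T).round(4).tolist())
t=tri(S,sc(117,76),T,tc(654,265)); print("capdot world",t,"wheel",R.T@(t[:2]-c))
from bench import kin
np.savez("wheel.npz",c=c,R=R)
E
```

```text
green [ 0.6671 -0.0496  0.1106] [ 0.6671 -0.05    0.113 ]
red [ 0.6785 -0.1164  0.1089] [ 0.6784 -0.1166  0.113 ]
yellow [ 0.5526 -0.0693  0.1107] [ 0.5529 -0.0695  0.113 ]
blue [ 0.5639 -0.1364  0.1099] [ 0.5643 -0.1364  0.113 ]
centre [ 0.61568369 -0.09312524] yaw 0.17026295249016069 scale 0.9973872289735954 res [[-0.0, -0.0002], [-0.0002, 0.0002], [0.0002, -0.0001], [0.0001, 0.0]]
capdot world [ 0.56273352 -0.10411505  0.18466369] wheel [-0.05404665 -0.00185894]
```

The fit is good: residuals are at most 0.2 mm, the scale is 0.997, disc heights are 109 to 111 mm, and the cap dot implies shift ≈ -0.33. Green is at wheel (+58,+34). Plan: with closed fingers (tip at z 0.145), push +x, then +y, then +x, each with a force stop.

```bash
cat >> h.py <<'E'
from bench import bot, gripper_to, kin, readout, capture
from scipy.spatial.transform import Rotation as Ro
w=np.load("wheel.npz") ; C,RW=w["c"],w["R"]
def pos(x,y,z): return np.r_[C+RW@(np.array([x,y])/1000),z/1000]
def quat(sg=1):   # tool x down, tool y along +-wheel x
    ty=sg*np.r_[RW[:,0],0]; tx=np.array([0,0,-1.]); m=np.c_[tx,ty,np.cross(tx,ty)]
    q=Ro.from_matrix(m).as_quat(); return np.r_[q[3],q[:3]]
def st(s):
    o=readout.get_obs(); p=o["ee_pos"]; print(s,"t%.1f"%o["t"],"wheel",((RW.T@(p[:2]-C))*1000).round(1),"z",(p[2]*1000).round(1),"F",o["force"].round(1),"g",round(float(o["gripper_width"]),4))
def shot(n):
    for k in("scene","top"):
        c=capture(k); np.savez(f"pics/{k}_{n}.npz",**c)
        if k=="scene": a=c["image"][130:320,150:330]
        else: b=c["image"][110:250,210:345]
    cv2.imwrite(f"pics/{n}.png",np.hstack([cv2.resize(a,(398,420)),cv2.resize(b,(400,420))])[:,:,::-1])
E
python3 - <<'E'
from h import *
gripper_to(0.0)
best=None
for sg in(1,-1):
    print(sg,[ (None if (q:=kin.inverse_kinematics(pos(*p),quat(sg))) is None else np.round(q,2)) for p in((-115,0,300),(-115,0,167),(35,45,167),(0,-70,167))])
st("start")
E
```

```text
1 [array([ 1.15,  0.41, -1.23,  1.81,  0.41,  1.22, -0.03]), array([ 0.93,  0.51, -0.96,  1.95,  0.51,  0.95, -0.11]), array([ 0.7 ,  0.79, -1.04,  1.62,  0.73,  1.16, -0.34]), array([ 0.89,  0.8 , -1.05,  1.61,  0.74,  1.17, -0.16])]
-1 [array([-0.66,  0.26,  0.99,  1.86, -0.24,  1.14, -2.56]), array([-0.3 ,  0.37,  0.56,  1.99, -0.26,  0.85, -2.56]), array([-0.5 ,  0.66,  0.76,  1.67, -0.52,  1.03, -2.54]), array([-0.06,  0.57,  0.38,  1.65, -0.24,  0.97, -2.57])]
start t1.5 wheel [-553.6 -452.8] z 248.8 F [-0.2  0.3 -0.2] g 0.0004
```

```bash
python3 - <<'E'
from h import *
bot.line_to(readout.get_obs()["ee_pos"]+[0,0,.06])
bot.goto(pos(-125,0,300),quat()); st("above")
bot.line_to(pos(-125,0,167)); st("down")
print(bot.line_to(pos(-18,0,167),v=.04,f_stop=7)); st("pushed")
bot.line_to(pos(-45,0,167),v=.1); st("back")
shot("s1")
E
```

```text
above t4.3 wheel [-125.3   -1.4] z 299.8 F [ 0.4 -0.5 -0.1] g -0.0
down t5.3 wheel [-1.243e+02 -1.000e-01] z 167.8 F [ 0.6  0.2 -0.1] g 0.0005
True
pushed t7.7 wheel [-23.5   0.1] z 166.5 F [-2.1 -0.6  1.4] g 0.0001
back t8.0 wheel [-45.1  -0.4] z 167.0 F [-0.1  0.2  0.1] g 0.0004
```

View pics/s1.png

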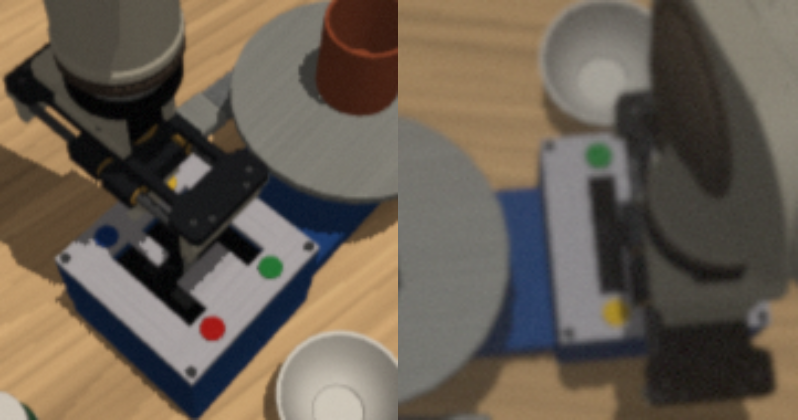

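The gripper hides the grip, but the stem now stands at the +x edge of the channel. The stop at TCP x = -23.5 fits a lever in the channel (about -26 expected). Next is the +y push.

```bash
python3 - <<'E'
from h import *
bot.line_to(pos(-65,0,167)); bot.line_to(pos(-65,-65,167)); bot.line_to(pos(3,-65,167)); st("side")
shot("s2")
print(bot.line_to(pos(3,38,167),v=.04,f_stop=7)); st("pushed")
bot.line_to(pos(3,10,167),v=.1); bot.line_to(pos(3,-60,167)); st("back")
shot("s3")
cv2.imwrite("pics/s23.png",np.vstack([cv2.imread("pics/s2.png"),cv2.imread("pics/s3.png")])[:, :] if 0 else cv2.resize(np.vstack([cv2.imread("pics/s2.png"),cv2.imread("pics/s3.png")]),None,fx=.71,fy=.71))
E
```

```text
side t9.6 wheel [  2.7 -63.7] z 166.8 F [0.  0.2 0.1] g 0.0001
True
pushed t11.8 wheel [ 2.5 26.5] z 166.4 F [ 0.7 -2.3  1.7] g 0.0004
back t12.7 wheel [  3.  -58.7] z 166.9 F [-0.7  0.1  0.8] g 0.0004
```

View pics/s23.png

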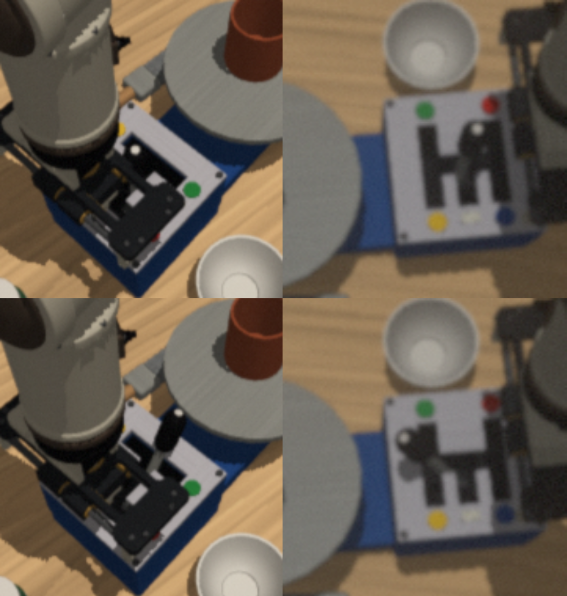

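In the lower row the lever stands in the channel, leaning fully to +y (cap at about (405,438) in the top view), in line with the green column. The stop at TCP y = 26.5 matches the 25 expected. Last is the +x push.

```bash
python3 - <<'E'
from h import *
bot.line_to(pos(-65,-60,167)); bot.line_to(pos(-65,48,167)); st("behind")
print(bot.line_to(pos(36,48,167),v=.04,f_stop=7)); st("pushed")
bot.line_to(pos(0,48,167),v=.1); bot.line_to(pos(-90,48,167)); bot.line_to(pos(-90,48,300)); 
bot.goto(pos(-230,-150,300),quat()); st("clear")
shot("s4")
E
```

```text
behind t14.2 wheel [-64.8  47. ] z 166.9 F [ 0.1 -0.1 -0.5] g 0.0005
True
pushed t16.5 wheel [30.9 48. ] z 166.1 F [-3.5 -0.2  6. ] g 0.0004
clear t19.7 wheel [-229.1 -148.7] z 300.0 F [-0.8  0.5  0.7] g 0.0003
```

View pics/s4.png

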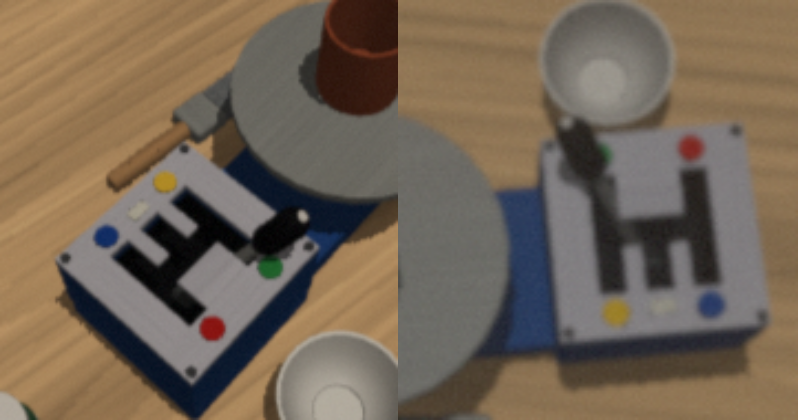

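The lever leans over the green disc, with cap dot at about (302,214) in the scene half and (567,124) in the top half. The robot is clear and the objects look undisturbed. I'll check the tilt numerically and hand in if it is good.

```bash
python3 - <<'E'
from h import *
S=dict(np.load("pics/scene_s4.npz"));T=dict(np.load("pics/top_s4.npz"))
t=tri(S,(150+302/2.211-.3,130+214/2.2105-.3),T,(210+(567-398)/2.963-.3,110+124/3-.3))
v=np.r_[RW.T@(t[:2]-C),t[2]-.03]*1000; n=v/np.linalg.norm(v)
s=np.arcsin(n[0]); a=np.arctan2(n[1],n[2]); g=135*n
print("cap",v.round(1),np.linalg.norm(v).round(1),"shift",s.round(3),"select",a.round(3),"dist green",np.hypot(g[0]-58,g[1]-34).round(1))
S0=np.load("pics/scene0.npz")["image"].astype(int); d=np.abs(S0-S["image"]).max(2)>50
print("changed px outside gate:",[(x[0:4].tolist(),int(x[4])) for x in cv2.connectedComponentsWithStats(d.astype(np.uint8))[2][1:] if x[4]>12])
if abs(s)>.34 and a>.32 and np.linalg.norm(v)<175: bot.sign_off(); st("signed")
E
```

```text
cap [ 62.7  60.8 139.5] 164.6 shift 0.391 select 0.411 dist green 17.2
changed px outside gate: [([3, 41, 6, 15], 38), ([0, 58, 120, 215], 9765), ([50, 89, 25, 6], 37), ([37, 94, 12, 4], 22), ([201, 203, 23, 33], 484), ([284, 225, 6, 6], 25), ([264, 227, 25, 22], 325), ([220, 229, 14, 25], 116), ([258, 241, 7, 7], 26)]
the job is handed in; nothing more can be done
the job is handed in; nothing more can be done
```

The lever is in the green slot, and I handed the job in at about 20 s of the 64 s allowed. `sign_off` gives no verdict, so success rests on my own checks.

**What I did:** With the fingers closed and never gripping, I pushed the lever +x out of park, +y along the channel, then +x into the green slot. Each push ended on a 7 N force stop, and then I drew the arm clear.

**Last checks:**
- **Lever position:** The cap, located from both cameras, gives shift ≈ 0.39 and select ≈ 0.41. That select value is just past the 0.40 stop, which is within measuring error.
- **Distance to green:** The grip's middle is about 17 mm from the green disc (limit 35 mm). The cap is 164.6 mm from the pivot, against 165 given.
- **Other objects:** Comparing scene pictures from before and after shows changes only at the lever and gate and in a left-hand area I took to be the arm. The mug, bowl and brush looked undisturbed; the jar showed no change but was mostly outside my last picture.

**One disagreement:** The final push stopped at TCP x = 31 mm, where I expected about 19 mm, with 6 N upward on the fingers. The fingertips probably slid a little up the leaning grip at the end stop. The force stayed well under 35 N, and the measured tilt shows the lever fully in.

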